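Hang the tea infuser over the cup and raise the cup with the cam lever

ROBOT

A 6-joint arm with a two-finger parallel gripper is mounted at the origin on a cart in front of the work surface, level with it; the furniture and walls round the work are solid. World frame = base frame: x ahead of the robot, y to its left, z up, the work surface at z = 0. Lengths are in mm, angles in rad, forces in N, time in s.
With the tool pointing down it reaches from about 425 to 950 mm from the base axis. Payload 14.7 kg.
Tool frame: the origin (TCP) lies at the very end of the fingers, on their centre line; the grasp point (between the pads) lies 19 mm behind it; z points along the fingers, y is the line along which they close (so a half turn about z gives the same grasp; the last joint's range is limited). The gripper opens to 85 mm and grips with 20 to 120 N. Pads are 22 mm wide; open, the fingers measure 114 mm over their backs; the gripper's body (76 mm by 85 mm) begins 54 mm behind the grasp point. The pads swing forward as they close: fully open they stand 13 mm farther back than shut.
Start: joints at [1.104, 0.48, 1.596, -0, 1.065, -0.047], TCP at [264.902, 593.565, 231.297] pointing down, gripper open.
Joint ranges: [-2.75, 2.75], [-0.82, 2.05], [0.23, 2.67], [-1.56, 4.7], [0.09, 2.69], [-2.92, 2.92]. Speed limits (rad/s): [1.89, 1.89, 2.39, 3.01, 3.01, 3.01].

INTERFACE

Orientations are given as a rotation vector (axis times angle).
In Python, from rig import ctrl gives the robot as it stands.
- The arm moves only by the shell command python3 jog.py 'ROWS' [OPENING] [FORCE]. ROWS is a JSON list of rows, 1 to 10 of them, each of 6 numbers: dx, dy, dz in mm, then a rotation vector rx, ry, rz in rad; each row is the pose to reach, as a shift and turn from the pose commanded when the command began, along the tool's axes at that moment; what a row does not reach only later rows make up. A row lasts 1/10 s, in which the tool goes at most 50 mm and 0.15 rad, less where a joint would pass 70% of its speed; a pose out of reach is approached as far as the arm can. OPENING is the opening from 0.0 (shut) to 1.0 (fully open), set as the command begins (- or left out keeps the last). The fingers move at their own pace and stop on an object; FORCE is the grip in N (left out, the last holds). Time passes only in rows, so rows that do not move let the fingers close. It prints the time, the measured TCP pose, the force, the opening and the grip force at its end.
- ctrl.get_obs(): the state, without advancing time (a new reading comes with each control period).
- ctrl.grab_frame(name): name is "scene" or "top" or "wrist"; returns a dict with "pixels" (480x640x3 uint8, red, green, blue), "range_z" (480x640 float32, mm along the optical axis (not along the pixel's ray), 0 where there is no reading), "camera_matrix" (3x3 intrinsics, pixels), "origin" and "orientation" of the camera in the world; the wrist camera has in their place "hand_eye" (4x4, takes a point from camera to tool coordinates, whose origin is the TCP and whose axes are the flange's). Camera axes: x right, y down, z forward; pixel columns grow to the right and rows downward; lengths in mm; the calibration is good to about 2 mm. A picture is of the moment at which its call begins: read the wrist's pose just before it.
- ctrl.job_done(): hands the job in; it is judged then, once.
The state is a dict: "t": time; "q": joint angles; "qd": joint speeds; "effort": joint torques, N m; "ee_pos": TCP position; "orientation": TCP orientation; "contact_force": force on the tool from outside, world axes, zero at the start; "wrist_torque": the same for the moment, N m; "width": opening from 0.0 (shut) to 1.0 (fully open); "grip_force": force on a finger pad.
Only numpy, scipy, OpenCV 4.12 (cv2) and the standard library are available. Lean on these libraries where they do the work, as an engineer would, in place of code of your own. Each camera call takes 0.05 s, during which the arm holds its last target. There are 200 camera calls.

TASK

Hook the tea-infuser carrier onto the steel rail well to one side of the pointer (a hand's breadth), slide it along the rail, without lifting it off, until it hangs at the pointer over the white cup, and let go of it. Then take the cam lever of the cup lift by its wooden grip and turn it up to its highest lift, lever upright, so that the cup rises around the infuser basket; the program finishes while still holding the lever there. Do not knock the cup with the basket, and leave the other things alone.

Things in the scene. Friction and masses are not known exactly. Their poses are not given: they have to be found in the camera images.
- rail: Horizontal steel rod, 12 mm dia, 300 mm long along the body's y, on two 16 mm posts at its ends (y = -150 and +150 mm) with round feet of 50 mm dia. Origin on the counter under the rod's middle; the rod's axis is 225 mm above it, the posts end level with the rod. The robot stands on its -x side. Fixed.
- cup_lift: Fixed steel cup lift under the rail, base 130 (x) x 140 (y) x 10 mm, origin on the counter under the base's middle, axes parallel to the rail's, rail's axis over its x = 0. Carries the tray, the cam lever and, 60 mm behind, a thin pole with a pointer that looks along -x and ends 24 mm behind the rail's axis. Stands up to 30 mm either side of the rail's middle.
- mark (a point): The mark: the point on the rail's axis in front of the pointer, above the middle of the tray, 225 mm above the counter; axes as cup_lift (y along the rail).
- tray (a joint): Height in m of the square wooden tray (104 mm, rim 10 mm high) above its lowest position. It rides on the eccentric cam: lift = 0.024 sin(lever angle); highest, 0.024, with the lever upright; it sinks again if the lever goes on. At 0 the cup's rim is 134 mm above the counter.
- cam_lever (a joint): Cam lever's angle in rad: 0 = level, pointing to cup_lift's -y (right), on its stop, as at every start; pi/2 = upright = highest lift; 2.4 = far stop on the left. Turns about an axis along cup_lift's x at its y = 0, 42 mm above the counter. Let go off the top, it falls back to that side: little friction, about 2 N at the grip.
- lever_grip (a point): Middle of the lever's dark wooden grip: round bar, 16 mm dia, along cup_lift's x from x = -152 to -96 mm (this point at -122), 85 mm from the lever's axis. The steel arm lies behind it (x = -96 to -81 mm), so fingers closing along cup_lift's y can pinch the bar from above at any lever angle; the bar may turn in the pads.
- cup: White tea cup with one handle (at its own +y), 76 mm outside dia at the rim, wall 4 mm, 60 mm high, 180 g, standing loose on the tray. Origin at the centre of its underside.
- carrier: Infuser carrier, 120 g, 131 mm tall: round steel basket 34 mm dia and 34 mm high, stem, flat steel hook, wooden tab on top. Origin at the centre of the basket's underside. Starts upright on the counter, its +x within 1 rad of the rail's +x (away from the robot). Hung on the rail, its origin is 144 mm above the counter, 10 mm over the rim of the lowered cup.
- carrier_grip (a point): Middle of the carrier's dark wooden upright tab, 20 (x) x 12 (y) mm, from 92 to 131 mm above the carrier's origin; this point at 117 mm. Fingers closing along the carrier's y pinch its 12 mm.
- carrier_hook (a point): Where the rail's axis lies when the carrier hangs, 81 mm above its origin; axes as carrier. Hook 16 mm wide (y), slot 18 mm in x, long leg at -x, short leg at +x. The rail enters from the carrier's +x side through the opening from 48 to 72 mm above the carrier's origin (below the short leg); then lower until the slot's top (87 mm) rests on the rail.
- spice_jar: Bystander: spice jar with black cap, 44 mm dia, 96 mm tall, origin at its foot.
- fish_tin: Bystander: flat tin, 86 mm dia, 40 mm tall, origin at its foot.
- salt: Bystander: glass salt shaker with metal top, 44 mm dia, 90 mm tall, origin at its foot.
- small_mug: Bystander: small dark mug, 59 x 84 x 53 mm, origin at its foot.
- teaspoon: Bystander: metal teaspoon, 130 mm long, origin at its foot.

How it is judged:
By the outcome, as a careful person would: the job done as asked, in the order asked, and still so for the second after the job is handed in, while the arm keeps its last pose, push and grip.
It also fails if it takes over 58 s, if anything falls off the work surface, if the arm or the gripper's body presses on something with over 40 N, if the wrist force passes 120 N, or if a joint passes its speed limit or range.

## Working session

There is one attempt and no reset: what is moved stays moved. The work goes in short steps, Python scripts to look and compute and a shell command to move; the robot and the scene stay as the last step left them, time stands still between calls to the robot, and variables do not carry over. Pictures are saved under pics/ and viewed, at most 10 in all, crops included, and the job is handed in when it is done.

```bash
ls; mkdir -p pics; cat > h.py <<'E'
import numpy as np,cv2
from rig import ctrl
from scipy.spatial.transform import Rotation as R
def rot(o):
    o=np.array(o,float)
    return o if o.shape==(3,3) else (R.from_quat(o).as_matrix() if o.size==4 else R.from_rotvec(o).as_matrix())
def grab(n):
    s=ctrl.get_obs(); f=ctrl.grab_frame(n)
    K=np.array(f['camera_matrix'])
    if n=='wrist':
        H=np.array(f['hand_eye']); T=np.eye(4); T[:3,:3]=rot(s['orientation']); T[:3,3]=s['ee_pos']; C=T@H
    else:
        C=np.eye(4); C[:3,:3]=rot(f['orientation']); C[:3,3]=f['origin']
    np.savez(f'/tmp/{n}.npz',p=f['pixels'],d=f['range_z'],K=K,C=C)
    return f['pixels'],f['range_z'],K,C
def load(n):
    z=np.load(f'/tmp/{n}.npz'); return z['p'],z['d'],z['K'],z['C']
def save(n,p): cv2.imwrite(f'pics/{n}.png',np.ascontiguousarray(p[...,::-1]))
def ray(K,C,u,v):
    d=C[:3,:3]@np.linalg.inv(K)@[u,v,1]; return C[:3,3],d
def cloud(d,K,C):
    v,u=np.mgrid[:d.shape[0],:d.shape[1]]
    P=np.stack([(u-K[0,2])/K[0,0]*d,(v-K[1,2])/K[1,1]*d,d],-1)
    W=P@C[:3,:3].T+C[:3,3]; W[d<=0]=np.nan; return W
def proj(K,C,P):
    q=K@(C[:3,:3].T@(np.array(P)-C[:3,3])); return q[:2]/q[2]
def tri(obs):
    A=0;b=0
    for (K,C,u,v) in obs:
        o,d=ray(K,C,u,v); d=d/np.linalg.norm(d); M=np.eye(3)-np.outer(d,d); A=A+M;b=b+M@o
    X=np.linalg.solve(A,b); return X,[np.round(proj(K,C,X)-[u,v],1) for K,C,u,v in obs]
E
python3 - <<'E'
from h import *
print(ctrl.get_obs())
for n in('scene','top'):
    p,d,K,C=grab(n); save(n,p); print(n,K,C.round(3),(d>0).mean())
E
```

```text
jog.py
pics
rig.py
{'t': 0.0, 'q': array([ 1.10439828e+00,  4.80847190e-01,  1.59689480e+00,  1.09361971e-07,
        1.06511601e+00, -4.66139313e-02]), 'qd': array([ 5.69394406e-06, -4.34286008e-04,  1.76434169e-03, -1.25841391e-03,
        4.07420281e-04, -2.07805029e-03]), 'effort': array([ 1.69933668e-03, -9.50675440e+01, -4.30173075e+01, -1.58062026e-04,
        1.26655342e-02,  6.99447105e-05]), 'ee_pos': array([264.70984558, 593.18178358, 230.65464005]), 'orientation': array([-6.54497485e-01, -3.07233075e+00,  1.92233841e-03]), 'contact_force': array([0.52000371, 0.71445504, 0.73448702]), 'wrist_torque': array([-0.04159704,  0.0165922 , -0.01029335]), 'grip_force': 0.0, 'width': 0.9965961354202905}
scene [[452.90973833   0.         312.99316022]
 [  0.         452.90973833 232.227358  ]
 [  0.           0.           1.        ]] [[-5.70000e-01 -3.30000e-01  7.52000e-01 -4.25140e+01]
 [-8.21000e-01  2.49000e-01 -5.13000e-01  5.49766e+02]
 [-1.80000e-02 -9.10000e-01 -4.14000e-01  5.32197e+02]
 [ 0.00000e+00  0.00000e+00  0.00000e+00  1.00000e+00]] 0.9742350260416667
top [[465.37693686   0.         316.75153309]
 [  0.         465.37693686 239.47526967]
 [  0.           0.           1.        ]] [[-2.90000e-02 -9.89000e-01  1.48000e-01  4.54491e+02]
 [-1.00000e+00  2.80000e-02 -7.00000e-03  1.22788e+02]
 [ 3.00000e-03 -1.48000e-01 -9.89000e-01  1.05840e+03]
 [ 0.00000e+00  0.00000e+00  0.00000e+00  1.00000e+00]] 0.9961263020833333
```

View pics/scene.png

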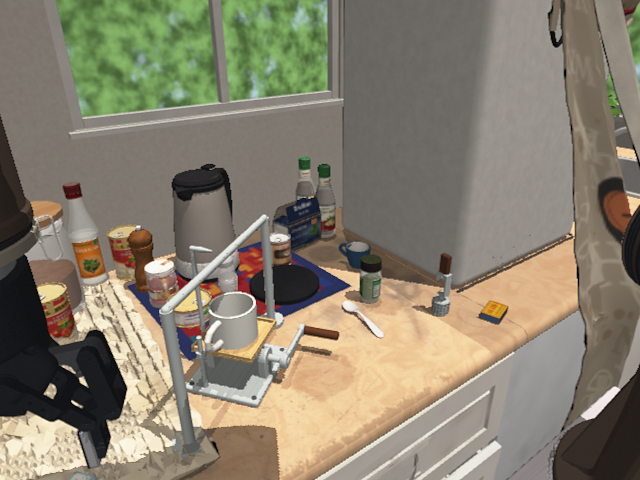

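View pics/top.png

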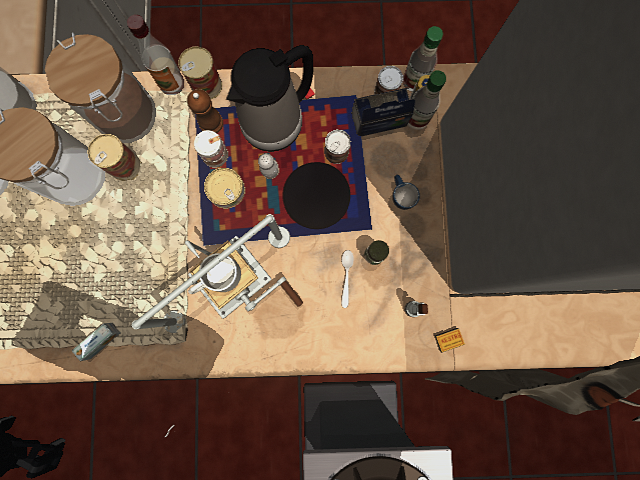

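The scene view shows the rail from (168,306) to (265,220), the cup at (232,318), the lever grip at (320,333), and the carrier at (444,285). In the top view the rail runs from (138,323) to (270,220), the pointer is near (190,245), the grip is at (290,290), and the carrier tab is at (421,309).

```bash
python3 - <<'E'
from h import *
np.set_printoptions(precision=1,suppress=True)
ims={}
for n,boxes in {'top':{'rail':(120,205,290,340),'carrier':(400,295,432,322),'grip':(270,268,305,308)},'scene':{'rail':(155,210,280,330),'carrier':(428,245,458,320),'grip':(300,320,345,345)}}.items():
    p,d,K,C=load(n); W=cloud(d,K,C)
    for k,(a,b,c,e) in boxes.items():
        w=W[b:e,a:c].reshape(-1,3); col=p[b:e,a:c].reshape(-1,3).astype(int)
        if k=='rail':
            m=(w[:,2]>215)&(w[:,2]<240)
            q=w[m]; 
            dr=np.linalg.svd(q[:,:2]-np.median(q[:,:2],0),full_matrices=False)[2][0]
            t=(q[:,:2]-np.median(q[:,:2],0))@dr
            print(n,k,m.sum(),np.median(q,0),dr,t.min(),t.max(),'ends',np.median(q,0)[:2]+dr*t.min(),np.median(q,0)[:2]+dr*t.max(),np.percentile(q[:,2],[5,50,95]))
        elif k=='carrier':
            for lo,hi in((5,40),(40,60),(60,90),(95,140)):
                m=(w[:,2]>lo)&(w[:,2]<hi); q=w[m]
                if len(q):print(n,k,lo,m.sum(),q.mean(0),q.min(0),q.max(0))
        else:
            m=(w[:,2]>15)&(col[:,0]<120)&(col[:,0]-col[:,2]>25);q=w[m]; print(n,k,m.sum(),q.mean(0),q.min(0),q.max(0))
p,d,K,C=load('top'); print('pointer/cup proj helpers')
t1=cv2.resize(p[210:340,120:310],None,fx=4,fy=4,interpolation=cv2.INTER_CUBIC)
save('tcrop',t1)
p,d,K,C=load('scene')
a=cv2.resize(p[210:410,150:350],None,fx=2.5,fy=2.5,interpolation=cv2.INTER_CUBIC)
b=cv2.resize(p[240:330,420:470],(278,500),interpolation=cv2.INTER_CUBIC)
save('scrop',np.hstack([a,b]))
E
```

```text
top rail 1306 [532.3 331.6 230. ] [-0.6  0.8] -163.66579107791185 152.3256845937479 ends [632.6 202.2] [438.9 451.9] [225.4 230.  233. ]
top carrier 5 128 [450.7 -84.1  27.7] [ 433.2 -132.2    5.3] [472.9 -74.   38.5]
top carrier 40 34 [447.3 -86.9  49.1] [438.2 -91.7  40.3] [455.1 -81.5  57.3]
top carrier 60 12 [448.7 -84.5  79.5] [438.3 -85.1  64.9] [461.2 -83.2  89.1]
top carrier 95 100 [449.7 -89.5 123.2] [440.6 -98.4  95. ] [460.9 -84.2 134.8]
top grip 200 [490.1 174.5  48.6] [462.2 151.5  41.4] [527.5 206.7  55.4]
scene rail 1425 [500.4 355.5 227.9] [-0.6  0.8] -200.50222961275176 114.16978624438524 ends [627.2 200.1] [428.3 443.9] [219.4 227.9 231. ]
scene carrier 5 507 [ 475.9 -122.5   23.9] [ 431.9 -192.1    5.1] [565.8 -71.7  39.9]
scene carrier 40 236 [ 499.3 -151.5   50.2] [ 435.2 -188.2   40. ] [566.4 -81.4  60. ]
scene carrier 60 411 [ 501.2 -152.1   76.3] [ 435.  -186.    60.1] [569.2 -81.9  89.9]
scene carrier 95 254 [ 458.3 -106.5  111.8] [ 438.7 -183.7   95. ] [525.5 -83.6 131.2]
scene grip 285 [486.2 177.2  45.8] [462.  152.   37.9] [513.6 198.2  52.1]
pointer/cup proj helpers
```

View pics/tcrop.png

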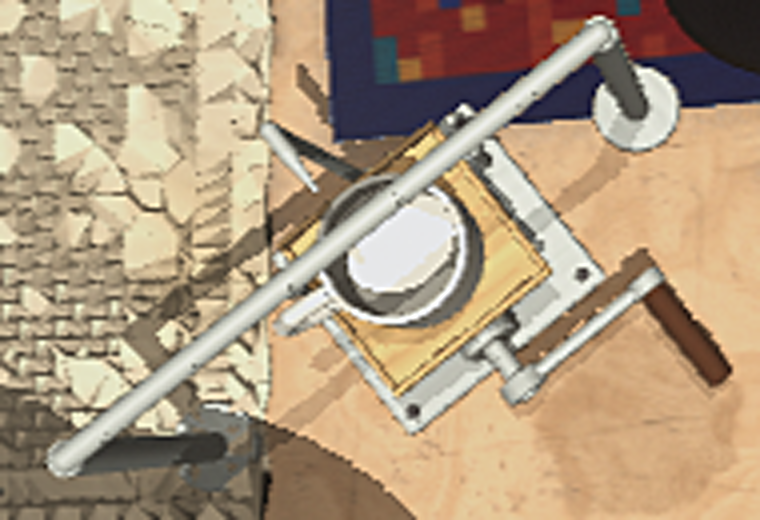

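View pics/scrop.png

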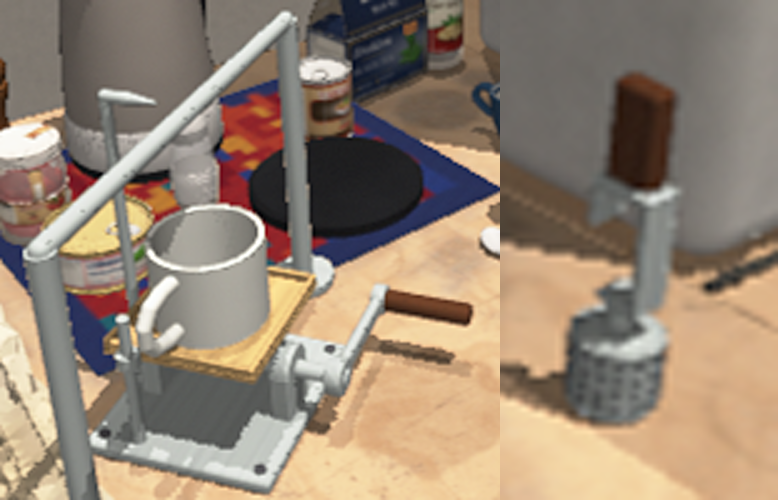

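```bash
python3 - <<'E'
from h import *
np.set_printoptions(precision=1,suppress=True)
_,_,Kt,Ct=load('top');_,_,Ks,Cs=load('scene')
X={}
for n,t,s in [('railL',(135.5,324.5),(166.8,308)),('railR',(270,218),(265.2,218)),('ptr',(198.75,257.5),(212.4,250.4)),('gripN',(300,304.5),(337.2,335.2)),('gripF',(282.5,281.3),(305.2,330)),('tab',(421.5,308.5),(446,255))]:
    X[n],r=tri([(Kt,Ct,*t),(Ks,Cs,*s)]); print(n,X[n],*r)
v=X['railL']-X['railR'];L=np.linalg.norm(v);print(L)
y=v[:2]/np.linalg.norm(v[:2]); x=np.array([y[1],-y[0]]); th=np.arctan2(x[1],x[0])
print('x',x,'y',y,'yaw',th)
m=(X['railL']+X['railR'])[:2]/2
for n in('ptr','gripN','gripF'): e=X[n][:2]-m; print(n,'rail frame',e@x,e@y)
p,d,K,C=load('top')
# cup rim from depth
W=cloud(d,K,C)[225:305,180:260].reshape(-1,3); q=W[(W[:,2]>128)&(W[:,2]<142)]; print('rim',len(q),cv2.minEnclosingCircle(q[:,:2].astype(np.float32)),q[:,2].mean())
E
```

```text
railL [436.5 438.4 228.1] [0.5 0.2] [-0.8 -0.1]
railR [620.8 200.5 223.6] [0.4 0.3] [-0.5 -0.1]
ptr [552.  329.8 225.8] [0.2 0.1] [-0.2 -0. ]
gripN [465.4 156.3  43.6] [-0.1 -0.1] [0.2 0. ]
gripF [515.6 191.9  40.3] [0.6 0.4] [-0.9 -0.1]
tab [448.1 -87.4 131.7] [0.8 0.8] [-1.2  0.1]
300.98112223663003
x [0.8 0.6] y [-0.6  0.8] yaw 0.6592053464788006
ptr rail frame 24.7848575486573 -6.196092996343489
gripN rail frame -149.9159892305977 -90.25846079839891
gripF rail frame -88.48626816580946 -92.81684549602271
rim 248 ((539.008056640625, 327.03338623046875), 49.77616882324219) 133.57207022151448
```

```bash
cat >> h.py <<'E'
np.set_printoptions(precision=1,suppress=True)
YAW=0.659
def goal(pos,yaw=YAW,show=True):
    """tool x at world yaw, z down; print the shift and turn along the present tool axes"""
    s=ctrl.get_obs(); Rn=rot(s['orientation'])
    c,sn=np.cos(yaw),np.sin(yaw); Rg=np.array([[c,sn,0],[sn,-c,0],[0,0,-1.]])
    d=Rn.T@(np.array(pos)-s['ee_pos']); r=R.from_matrix(Rn.T@Rg).as_rotvec()
    print('t',s['t'],'ee',s['ee_pos'],'F',s['contact_force'],'w',s['width'],'| shift',d.round(1),'turn',r.round(4),'dist',np.linalg.norm(d).round(0)); return d,r
m=np.array([528.7,319.4]); RX=np.array([np.cos(YAW),np.sin(YAW)]); RY=np.array([-RX[1],RX[0]])
def rail(x,y): return m+x*RX+y*RY
E
python3 - <<'E'
from h import *
f=ctrl.grab_frame('wrist'); print(f['hand_eye'],f['camera_matrix'])
goal((430,180,300)); goal((448,-87,290))
E
```

```text
[[   0.    -1.    -0.3   65.4]
 [   1.     0.     0.    -0.5]
 [  -0.    -0.3    1.  -142.5]
 [   0.     0.     0.     1. ]] [[393.4   0.  311.4]
 [  0.  393.4 235.9]
 [  0.    0.    1. ]]
t 0.15 ee [264.8 593.3 230.8] F [ 0.7 -0.3  0.7] w 1.0025301010912824 | shift [-319.3 -310.1  -68.9] turn [-0.   0.   2.1] dist 450.0
t 0.15 ee [264.8 593.3 230.8] F [ 0.7 -0.3  0.7] w 1.0025301010912824 | shift [-444.6 -546.6  -58.7] turn [-0.   0.   2.1] dist 707.0
```

```bash
sed -i 's/precision=1/precision=3/' h.py
python3 jog.py '[[-320,-310,-70,0,0,2.06],[-320,-310,-70,0,0,2.06],[-320,-310,-70,0,0,2.06],[-320,-310,-70,0,0,2.06],[-320,-310,-70,0,0,2.06],[-320,-310,-70,0,0,2.06],[-320,-310,-70,0,0,2.06],[-320,-310,-70,0,0,2.06],[-320,-310,-70,0,0,2.06],[-320,-310,-70,0,0,2.06]]' 1.0 && python3 -c "
from h import *
goal((440,-92,270))"
```

```text
t: 1.15
ee_pos: [432.8, 175.5, 302.2]
orientation: [2.582, 1.787, 0.002]
contact_force: [-0.8, 0.4, 0.1]
width: 0.999
grip_force: 0.0
t 1.15 ee [432.811 175.46  302.245] F [-0.815  0.435  0.104] w 0.9990374840781874 | shift [-247.8  100.9   32.5] turn [ 0.002 -0.001  0.552] dist 269.0
```

```bash

python3 jog.py '[[-248,101,32,0,0,0.55],[-248,101,32,0,0,0.55],[-248,101,32,0,0,0.55],[-248,101,32,0,0,0.55],[-248,101,32,0,0,0.55],[-248,101,32,0,0,0.55],[-248,101,32,0,0,0.55],[-248,101,32,0,0,0.55]]' && python3 -c "
from h import *
goal((440,-92,270))
p,d,K,C=grab('wrist'); save('w1',p)"
```

```text
t: 1.95
ee_pos: [440.7, -87.7, 269.1]
orientation: [-2.966, -1.033, 0.001]
contact_force: [-1.1, -0.1, -0.6]
width: 1.003
grip_force: 0.0
t 1.95 ee [440.653 -87.686 269.148] F [-1.072 -0.054 -0.562] w 1.0027962837666877 | shift [-3.2  3.  -0.9] turn [-0.001  0.     0.011] dist 4.0
```

View pics/w1.png

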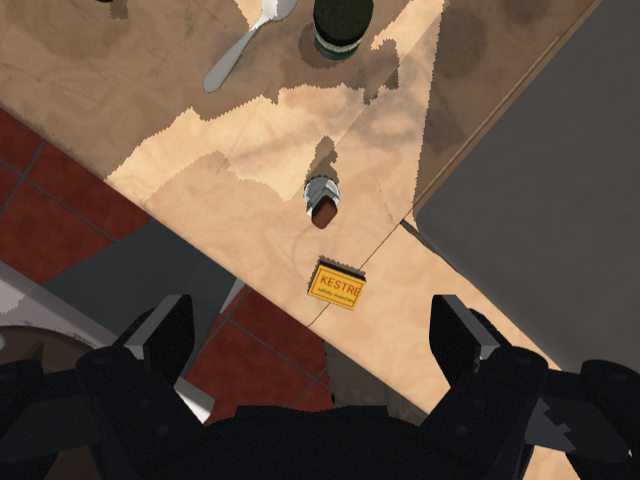

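The carrier tab is at (324,208), with the basket and stem behind it at (321,190) and a matchbox at (338,285). The hook points up and slightly right in the image.

```bash
python3 - <<'E'
from h import *
p,d,K,C=load('wrist'); W=cloud(d,K,C)
b=W[160:235,295:350].reshape(-1,3)
for lo,hi in((124,140),(92,124),(60,92),(30,42),(2,30)):
    q=b[(b[:,2]>lo)&(b[:,2]<hi)]
    r=cv2.minAreaRect(q[:,:2].astype(np.float32)); print(lo,len(q),q.mean(0),r)
print('tab top pixel->',W[216,324])
v=W[255:315,305:370].reshape(-1,3);v=v[v[:,2]>5]; print('box',v.min(0),v.max(0))
z=cv2.resize(p[160:240,290:360],(700,800)[::1],interpolation=cv2.INTER_CUBIC)[:600]
_,dt,Kt,Ct=load('top');pt=load('top')[0]
save('c1',cv2.resize(np.hstack([p[165:235,290:350],pt[280:350,390:450]]),None,fx=6.5,fy=6.5,interpolation=cv2.INTER_CUBIC))
E
```

```text
124 439 [450.553 -91.28  129.99 ] ((450.05560302734375, -91.75543212890625), (12.016653060913086, 20.139141082763672), 89.69436645507812)
92 223 [453.996 -87.974 104.465] ((450.2363586425781, -91.48485565185547), (15.135102272033691, 25.488264083862305), 88.12338256835938)
60 185 [454.091 -88.034  87.202] ((450.0672607421875, -91.71837615966797), (16.032455444335938, 26.073617935180664), 89.5278549194336)
30 394 [454.631 -85.239  32.366] ((453.7419128417969, -86.49198150634766), (21.263261795043945, 34.06636047363281), 54.510223388671875)
2 112 [458.454 -83.154  18.012] ((447.1639709472656, -97.572998046875), (73.70429992675781, 53.450469970703125), 44.535945892333984)
tab top pixel-> [449.731 -91.781 130.732]
box [ 354.48  -200.491    5.059] [ 405.615 -139.099   17.704]
```

View pics/c1.png

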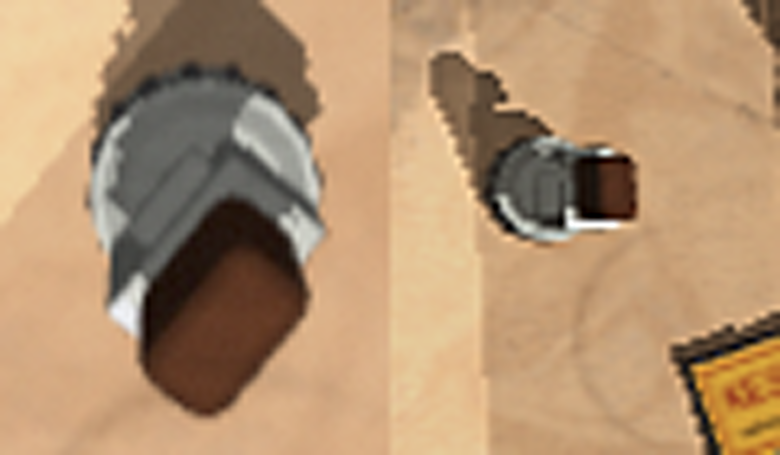

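```bash
python3 - <<'E'
from h import *
_,_,Kt,Ct=load('top');_,_,Kw,Cw=load('wrist')
print(tri([(Kt,Ct,423.2,308.8),(Kw,Cw,324.6,212.7)]))
goal((450.1,-91.6,170),-0.005)
E
```

```text
(array([448.956, -93.899, 110.498]), [array([-0.1, -0.1]), array([0.1, 0.3])])
t 2.0 ee [440.728 -87.126 269.264] F [0.495 0.019 0.756] w 1.0048124511854006 | shift [ 4.6  9.4 99.3] turn [-0.     0.     0.676] dist 100.0
```

```bash
python3 jog.py '[[5,9,60,0,0,0.15],[5,9,99,0,0,0.3],[5,9,99,0,0,0.45],[5,9,99,0,0,0.6],[5,9,99,0,0,0.676],[5,9,99,0,0,0.676],[5,9,99,0,0,0.676]]' 0.6 && python3 - <<'E'
from h import *
_,_,Ks,Cs=load('scene');_,_,Kw,Cw=load('wrist')
print(tri([(Ks,Cs,445.7,255.3),(Kw,Cw,324.6,212.7)]))
goal((450.1,-91.6,98),-0.005)
p,d,K,C=grab('wrist'); W=cloud(d,K,C).reshape(-1,3)
q=W[(W[:,2]>122)&(W[:,2]<136)&(abs(W[:,0]-450)<25)&(abs(W[:,1]+91)<15)]; print(len(q), cv2.minAreaRect(q[:,:2].astype(np.float32)) if len(q)>5 else '')
E
```

```text
t: 2.7
ee_pos: [450.6, -90.6, 170.5]
orientation: [3.142, -0.0, 0.0]
contact_force: [-0.5, -0.4, -0.5]
width: 0.599
grip_force: 0.0
(array([450.749, -91.731, 128.634]), [array([-0.6,  0.1]), array([0.1, 1.6])])
t 2.7 ee [450.554 -90.646 170.468] F [-0.482 -0.353 -0.477] w 0.5990511272004124 | shift [-0.5  1.  72.5] turn [ 0.    -0.     0.005] dist 72.0
964 ((450.38934326171875, -92.15448760986328), (12.01473331451416, 19.820432662963867), 89.8134994506836)
```

```bash
python3 jog.py '[[0,1.3,40,0,0,0],[0,1.3,65,0,0,0],[0,1.3,72,0,0,0],[0,1.3,72,0,0,0]]' && python3 jog.py '[[0,0,0,0,0,0],[0,0,0,0,0,0],[0,0,0,0,0,0],[0,0,0,0,0,0],[0,0,0,0,0,0]]' 0.0 60
```

```text
t: 3.15
ee_pos: [449.9, -92.5, 97.9]
orientation: [-3.141, 0.005, 0.003]
contact_force: [-0.3, 1.1, 0.0]
width: 0.603
grip_force: 0.0
t: 3.65
ee_pos: [451.1, -92.7, 99.4]
orientation: [3.141, -0.007, 0.003]
contact_force: [-0.9, 2.9, 10.6]
width: 0.133
grip_force: 58.6
```

```bash
python3 jog.py '[[0,0,-5,0,0,0],[0,0,-20,0,0,0],[0,0,-60,0,0,0],[0,0,-110,0,0,0],[0,0,-165,0,0,0],[0,0,-165,0,0,0],[0,0,-165,0,0,0]]' && python3 - <<'E'
from h import *
goal((*rail(-55,-101),265))
p,d,K,C=grab('wrist'); W=cloud(d,K,C)
s=ctrl.get_obs();T=(W-s['ee_pos'])@rot(s['orientation'])
# scene view of the held carrier
p,d,K,C=grab('scene'); Ws=cloud(d,K,C); Ts=((Ws-s['ee_pos'])@rot(s['orientation']))
u,v=proj(K,C,s['ee_pos']).astype(int); print('tcp px',u,v)
for n,t in(('wrist',T),('scene',Ts)):
    t=t.reshape(-1,3); q=t[(abs(t[:,0])<25)&(abs(t[:,1])<25)&(t[:,2]>5)&(t[:,2]<130)]
    for lo in range(0,110,10):
        k=q[(q[:,2]>=lo)&(q[:,2]<lo+10)]
        if len(k)>3: print(n,lo,len(k),k.min(0),k.max(0))
save('s2',cv2.resize(p[v-70:v+80,u-75:u+75],(600,600),interpolation=cv2.INTER_CUBIC))
E
```

```text
t: 4.35
ee_pos: [451.1, -93.0, 265.2]
orientation: [3.14, -0.006, 0.006]
contact_force: [-0.5, -0.3, -2.0]
width: 0.131
grip_force: 58.9
t 4.35 ee [451.105 -93.01  265.231] F [-0.522 -0.259 -1.951] w 0.13101538878021163 | shift [  94.7 -299.3    0.3] turn [ 0.002 -0.003 -0.663] dist 314.0
tcp px 453 188
wrist 0 509 [ 6.739 -7.467  5.   ] [13.09   8.174  9.995]
wrist 10 274 [11.479 -7.589 10.029] [13.165  8.413 19.977]
wrist 20 118 [11.3   -7.634 20.03 ] [12.963  8.327 26.849]
wrist 40 19 [ 5.154 -6.945 48.519] [ 5.764  6.99  49.975]
wrist 50 84 [ 4.076 -7.576 50.007] [ 6.178  8.047 59.973]
wrist 60 1734 [-12.627 -16.805  60.099] [17.312 17.206 69.99 ]
wrist 70 201 [ -0.311 -17.515  70.032] [17.59  18.005 79.744]
wrist 80 201 [  5.873 -16.321  80.178] [17.785 16.785 89.904]
wrist 90 37 [  6.009 -14.526  90.034] [16.482 16.912 95.283]
scene 0 48 [-14.632 -10.234   5.217] [11.967  4.589  9.993]
scene 10 69 [-15.394 -10.028  10.208] [11.616  6.829 19.877]
scene 20 63 [-15.098 -10.303  20.433] [11.909  8.283 29.972]
scene 30 37 [-15.566 -10.637  30.413] [-10.513   7.49   39.929]
scene 40 37 [-15.803  -9.905  40.014] [-11.368   8.323  49.764]
scene 50 53 [-14.92   -9.082  50.072] [ 4.533  5.215 59.971]
scene 60 121 [-19.479 -19.693  60.798] [15.011 12.468 69.981]
scene 70 94 [-19.342 -19.095  70.059] [10.311 10.827 79.899]
scene 80 91 [-19.637 -19.471  80.156] [ 9.41   7.431 89.944]
scene 90 78 [-19.123 -18.829  90.112] [13.523 11.483 99.845]
```

View pics/s2.png

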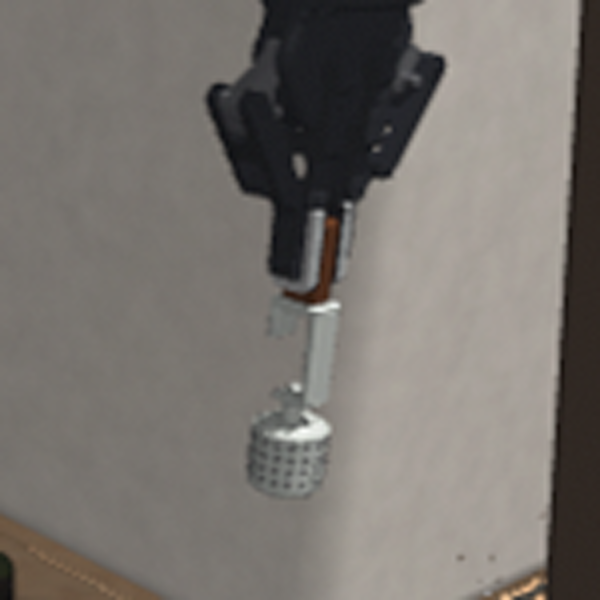

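```bash
python3 jog.py '[[95,-299,2,0,0,-0.66],[95,-299,2,0,0,-0.66],[95,-299,2,0,0,-0.66],[95,-299,2,0,0,-0.66],[95,-299,2,0,0,-0.66],[95,-299,2,0,0,-0.66],[95,-299,2,0,0,-0.66],[95,-299,2,0,0,-0.66],[95,-299,2,0,0,-0.66]]' && python3 - <<'E'
from h import *
goal((*rail(-55,-101),263)); goal((*rail(0,-101),263))
s=ctrl.get_obs()
p,d,K,C=grab('wrist'); save('w3',p); W=cloud(d,K,C)
T=((W-s['ee_pos'])@rot(s['orientation'])).reshape(-1,3); w=W.reshape(-1,3)
q=T[(w[:,2]>216)&(w[:,2]<236)&(T[:,0]>30)&(T[:,0]<80)&(abs(T[:,1])<150)]
print(len(q),q.min(0),q.max(0)); 
a=np.polyfit(q[:,1],q[:,0],1); print('rail line x=',a, 'z top pct',np.percentile(q[:,2],[2,10,50]),'x at y~0',np.percentile(q[abs(q[:,1])<40][:,0],[1,50,99]))
p,d,K,C=grab('scene'); save('s3',p)
w=cloud(d,K,C); W=w.reshape(-1,3);T=((W-s['ee_pos'])@rot(s['orientation'])).reshape(-1,3)
q=T[(W[:,2]>210)&(W[:,2]<240)&(T[:,0]>35)&(T[:,0]<80)&(T[:,1]>-150)&(T[:,1]<40)]
print('scene',len(q),np.percentile(q[:,0],[2,50,98]),np.percentile(q[:,2],[2,50,98]),np.polyfit(q[:,1],q[:,0],1))
E
```

```text
t: 5.35
ee_pos: [545.6, 205.0, 259.7]
orientation: [2.974, 1.012, -0.005]
contact_force: [-0.1, 0.1, -2.0]
width: 0.131
grip_force: 59.3
t 5.35 ee [545.594 205.046 259.713] F [-0.052  0.119 -2.032] w 0.13080910919492045 | shift [ 1.7  0.2 -3.3] turn [-0.001  0.003 -0.003] dist 4.0
t 5.35 ee [545.594 205.046 259.713] F [-0.052  0.119 -2.032] w 0.13080910919492045 | shift [56.7  0.1 -3.5] turn [-0.001  0.003 -0.003] dist 57.0
12375 [  50.635 -137.717   25.974] [66.223 55.529 43.343]
rail line x= [ 0.005 58.551] z top pct [27.738 28.34  29.666] x at y~0 [52.567 58.694 64.049]
scene 579 [51.951 54.392 61.406] [28.157 30.788 38.725] [ 0.004 55.486]
```

View pics/w3.png

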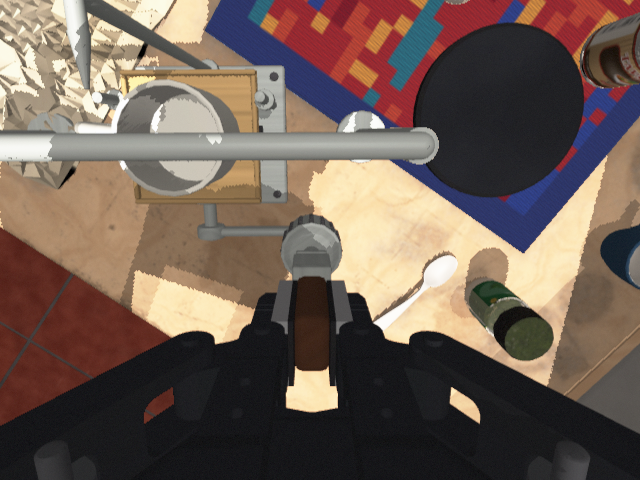

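The view shows the rod parallel to the jaws at row 145, its right end at (425,145). The carrier hangs in front of it at (312,250), and the pointer tip is at the upper left.

```bash
python3 jog.py '[[0,0,-3.5,0,0,0],[20,0,-3.5,0,0,0],[35,0,-3.5,0,0,0],[45,0,-3.5,0,0,0],[52,0,-3.5,0,0,0],[57.5,0,-3.5,0,0,0],[57.5,0,-3.5,0,0,0],[57.5,0,-3.5,0,0,0]]' && python3 - <<'E'
from h import *
d,_=goal((*rail(0,-101),242)); s=ctrl.get_obs(); print('force tool',rot(s['orientation']).T@s['contact_force'],s['wrist_torque'])
p,dd,K,C=grab('scene'); u,v=proj(K,C,s['ee_pos']).astype(int)
save('s4',cv2.resize(p[v-40:v+80,u-75:u+75],None,fx=5,fy=5,interpolation=cv2.INTER_CUBIC))
p,d,K,C=grab('wrist'); W=cloud(d,K,C);w=W.reshape(-1,3)
T=((W-s['ee_pos'])@rot(s['orientation'])).reshape(-1,3)
q=T[(w[:,2]>216)&(w[:,2]<236)&(abs(T[:,0])<12)&(abs(T[:,1])>20)&(T[:,1]>-150)&(T[:,1]<40)]
print(len(q),np.polyfit(q[:,1],q[:,0],1),np.percentile(q[:,0],[1,50,99]),np.percentile(q[:,2],[1,10,50]))
E
```

```text
t: 6.25
ee_pos: [591.9, 240.7, 264.7]
orientation: [2.974, 1.012, -0.001]
contact_force: [-0.6, 0.3, -0.9]
width: 0.129
grip_force: 59.2
t 6.25 ee [591.899 240.665 264.744] F [-0.589  0.32  -0.882] w 0.12943301661690215 | shift [-1.7  0.1 22.7] turn [-0.     0.    -0.003] dist 23.0
force tool [-0.271 -0.613  0.882] [-0.009 -0.001  0.004]
7610 [0.005 1.406] [-5.602  1.484  5.835] [32.836 33.59  34.868]
```

View pics/s4.png

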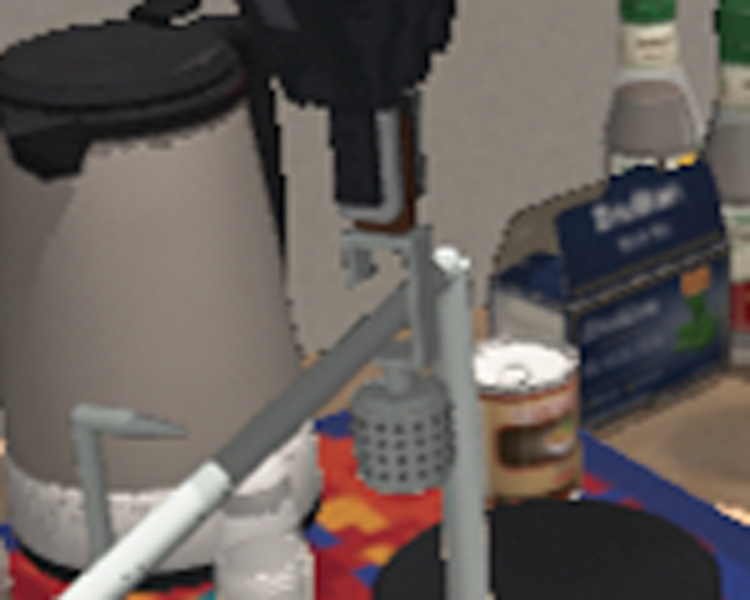

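The rod passes through the hook opening: short leg at (358,260) beyond it, long leg at (420,300) in front. It touches nothing.

```bash
python3 jog.py '[[0,0,6,0,0,0],[0,0,12,0,0,0],[0,0,17,0,0,0],[0,0,17,0,0,0]]' && python3 jog.py '[[0,0,2,0,0,0],[0,0,4,0,0,0],[0,0,4,0,0,0]]' && python3 - <<'E'
from h import *
goal((*rail(0,-101),242)); s=ctrl.get_obs(); print('force tool',rot(s['orientation']).T@s['contact_force'],s['wrist_torque'])
E
```

```text
t: 6.75
ee_pos: [591.6, 240.7, 246.6]
orientation: [2.974, 1.012, -0.003]
contact_force: [0.1, 0.1, -0.8]
width: 0.128
grip_force: 59.2
t: 7.05
ee_pos: [592.1, 240.9, 243.6]
orientation: [2.974, 1.012, -0.0]
contact_force: [-0.1, -0.2, -2.2]
width: 0.132
grip_force: 59.2
t 7.05 ee [592.145 240.858 243.569] F [-0.051 -0.176 -2.193] w 0.13160439707752294 | shift [-2.1  0.1  1.6] turn [-0.     0.    -0.003] dist 3.0
force tool [-0.148  0.108  2.193] [ 0.03  -0.015  0.024]
```

```bash
python3 jog.py '[[0,0,0.7,0,0,0],[0,0,1.2,0,0,0],[0,0,1.2,0,0,0]]' && python3 jog.py '[[0,-8,0,0,0,0],[-0.1,-18,0,0,0,0],[-0.1,-28,0,0,0,0],[-0.2,-38,0,0,0,0],[-0.2,-48,0,0,0,0],[-0.3,-58,0,0,0,0],[-0.3,-68,0,0,0,0],[-0.4,-76,0,0,0,0],[-0.4,-80,0,0,0,0],[-0.4,-80,0,0,0,0]]' && python3 - <<'E'
from h import *
goal((*rail(0,-6.2),242)); s=ctrl.get_obs(); print('force tool',rot(s['orientation']).T@s['contact_force'],s['wrist_torque'])
p,d,K,C=grab('wrist'); save('w5',p); 
p,d,K,C=grab('scene'); save('s5',p)
E
```

```text
t: 7.35
ee_pos: [592.3, 240.9, 243.3]
orientation: [2.974, 1.012, 0.001]
contact_force: [-1.9, -0.7, 4.5]
width: 0.128
grip_force: 60.5
t: 8.35
ee_pos: [542.6, 305.4, 243.2]
orientation: [-2.973, -1.012, -0.002]
contact_force: [-1.8, 3.3, 6.3]
width: 0.134
grip_force: 60.4
t 8.35 ee [542.609 305.372 243.234] F [-1.792  3.251  6.309] w 0.13350923542449325 | shift [ -2.4 -13.4   1.2] turn [-0.    -0.001 -0.003] dist 14.0
force tool [ 0.573 -3.672 -6.307] [ 0.574  0.394 -0.06 ]
```

View pics/w5.png

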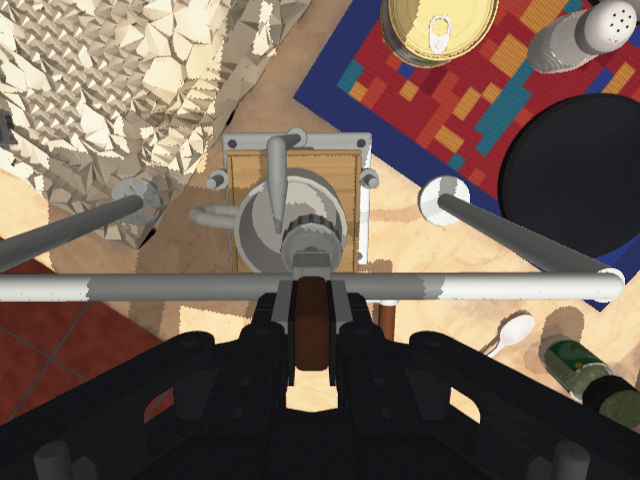

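The pointer tip is at (279,228), left of the carrier's centre line (312), so it still needs a short slide to the left.

```bash
python3 - <<'E'
from h import *
s=ctrl.get_obs(); p,d,K,C=load('wrist')
W=cloud(d,K,C); tr=lambda P:rot(s['orientation']).T@(np.array(P)-s['ee_pos'])
o,r=ray(K,C,279,228); print('tip ray@225',tr(o+r*(225-o[2])/r[2]))
T=((W-s['ee_pos'])@rot(s['orientation'])); w=W
for v in(200,210,220,225,228): 
    k=[(T[v,u],w[v,u,2]) for u in range(262,296) if 215<w[v,u,2]<240]
    if k: print(v,np.mean([a[0] for a in k],0),len(k))
f=T.reshape(-1,3);b=f[(f[:,2]>60)&(f[:,2]<97)&(abs(f[:,0])<20)&(abs(f[:,1])<22)];print('basket',b.min(0),b.max(0))
wz=w.reshape(-1,3)[:,2]; c=f[(wz>130)&(wz<138)&(abs(f[:,1])<70)&(f[:,0]>-45)&(f[:,0]<60)]; print('rim',len(c),c.min(0),c.max(0))
E
```

```text
tip ray@225 [ 25.004 -13.877  18.273]
200 [ 37.291 -14.052  16.033] 16
210 [ 33.115 -14.156  16.207] 12
220 [ 28.803 -14.084  16.7  ] 9
225 [ 26.589 -14.163  17.06 ] 7
228 [ 25.276 -13.99   17.163] 6
basket [-12.785 -18.357  60.028] [16.633 17.3   96.475]
rim 1402 [-29.01  -51.885 105.522] [ 59.675  23.409 113.22 ]
```

```bash
python3 jog.py '[[0,-6,0,0,0,0],[0,-12,0,0,0,0],[0,-14,0,0,0,0],[0,-14,0,0,0,0],[0,-14,0,0,0,0]]' && python3 - <<'E'
from h import *
goal((*rail(0,-6.2),242))
s=ctrl.get_obs();p,d,K,C=grab('wrist'); w=cloud(d,K,C);T=((w-s['ee_pos'])@rot(s['orientation'])).reshape(-1,3);w=w.reshape(-1,3)
k=T[(T[:,0]>22)&(T[:,0]<38)&(w[:,2]>215)&(w[:,2]<240)&(abs(T[:,1])<10)]; print('pointer',k.mean(0),len(k))
b=T[(T[:,2]>60)&(T[:,2]<97)&(abs(T[:,0])<20)&(abs(T[:,1])<22)];print('basket',b.min(0),b.max(0))
E
```

```text
t: 8.95
ee_pos: [534.4, 316.0, 243.2]
orientation: [-2.973, -1.012, -0.002]
contact_force: [-0.7, 1.5, 5.8]
width: 0.135
grip_force: 60.4
t 8.95 ee [534.405 316.03  243.23 ] F [-0.656  1.504  5.753] w 0.13457736766995748 | shift [-2.4  0.   1.2] turn [-0.    -0.001 -0.003] dist 3.0
pointer [31.941 -0.72  16.479] 358
basket [-13.265 -18.165  60.117] [15.82  17.307 96.598]
```

```bash
python3 jog.py '[[0,0,-0.6,0,0,0],[0,0,-0.6,0,0,0]]' && python3 jog.py '[[0,0,0,0,0,0],[0,0,0,0,0,0],[0,0,0,0,0,0],[0,0,0,0,0,0]]' 0.5 && python3 jog.py '[[0,0,-10,0,0,0],[0,0,-30,0,0,0],[0,0,-60,0,0,0],[0,0,-85,0,0,0],[0,0,-85,0,0,0]]' && python3 - <<'E'
from h import *
goal((*rail(-122,-91.2),200))
p,d,K,C=grab('scene'); save('s6',p)
s=ctrl.get_obs();p,d,K,C=grab('wrist'); save('w6',p);w=cloud(d,K,C);T=((w-s['ee_pos'])@rot(s['orientation'])).reshape(-1,3);w=w.reshape(-1,3)
k=T[(T[:,0]>22)&(T[:,0]<38)&(w[:,2]>215)&(w[:,2]<240)&(abs(T[:,1])<10)]; print('pointer',k.mean(0),len(k))
b=T[(w[:,2]>262)&(w[:,2]<285)&(abs(T[:,0])<25)&(abs(T[:,1])<22)];print('tab',cv2.minAreaRect(b[:,:2].astype(np.float32)),w[(w[:,2]>262)&(w[:,2]<290)&(abs(T[:,0])<25)&(abs(T[:,1])<22)][:,2].max())
b=T[(w[:,2]>145)&(w[:,2]<182)&(abs(T[:,0])<40)&(abs(T[:,1])<25)];print('basket',b.min(0),b.max(0))
g=T[(w[:,2]>30)&(w[:,2]<56)&(T[:,0]<-90)&(T[:,0]>-160)&(T[:,1]>60)&(T[:,1]<120)]
if len(g): print('grip',g.min(0),g.max(0),len(g))
E
```

```text
t: 9.2
ee_pos: [534.2, 315.6, 243.3]
orientation: [-2.974, -1.012, 0.0]
contact_force: [-1.4, 2.7, 2.5]
width: 0.134
grip_force: 59.9
t: 9.6
ee_pos: [534.5, 315.1, 243.1]
orientation: [2.974, 1.012, -0.0]
contact_force: [0.0, -1.2, -0.3]
width: 0.499
grip_force: 0.0
t: 10.1
ee_pos: [536.1, 315.9, 332.7]
orientation: [-2.973, -1.011, -0.01]
contact_force: [0.5, 0.4, 0.5]
width: 0.501
grip_force: 0.0
t 10.1 ee [536.073 315.927 332.684] F [0.476 0.395 0.523] w 0.5011082078129571 | shift [-126.2   84.2  132. ] turn [ 0.001 -0.006 -0.003] dist 201.0
pointer [ 31.662  -1.826 103.877] 172
tab ((-2.560302734375, -0.9610133171081543), (19.647193908691406, 11.985007286071777), 0.18047204613685608) 276.279027570995
basket [ -8.099 -18.651 150.615] [ 15.759  16.738 182.547]
grip [-108.188   74.157  277.306] [-90.092  92.111 289.379] 146
```

View pics/s6.png

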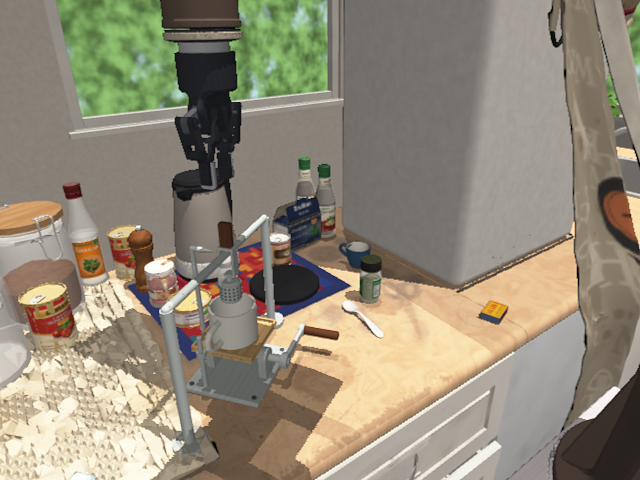

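The carrier hangs on the rail by its hook over the cup at about (230,290), in line with the pointer. The tab is free at (225,235), and the lever grip is at (320,333).

```bash
python3 jog.py '[[-45,20,0,0,0,0],[-90,40,10,0,0,0],[-131,60,40,0,0,0],[-131,84,80,0,0,0],[-131,84,120,0,0,0],[-131,84,160,0,0,0],[-131,84,190,0,0,0],[-131,84,190,0,0,0],[-131,84,190,0,0,0]]' && python3 - <<'E'
from h import *
goal((*rail(-127,-91.2),23))
s=ctrl.get_obs();p,d,K,C=grab('wrist'); save('w7',p);w=cloud(d,K,C);T=((w-s['ee_pos'])@rot(s['orientation'])).reshape(-1,3);w=w.reshape(-1,3)
g=(w[:,2]>30)&(w[:,2]<56)&(T[:,0]<60)&(T[:,0]>-40)&(abs(T[:,1])<30)
for lo in range(-40,60,10):
    k=T[g&(T[:,0]>=lo)&(T[:,0]<lo+10)]
    if len(k)>5: print(lo,len(k),k.min(0),k.max(0),k.mean(0))
# other view: grip in scene
p,d,K,C=grab('scene');w=cloud(d,K,C).reshape(-1,3);T=(w-s['ee_pos'])@rot(s['orientation']);c=p.reshape(-1,3).astype(int)
k=T[(w[:,2]>30)&(w[:,2]<56)&(T[:,0]<40)&(T[:,0]>-40)&(abs(T[:,1])<30)&(c[:,0]<120)]
print('scene',len(k),k.min(0) if len(k) else '',k.max(0) if len(k) else '')
E
```

```text
t: 11.1
ee_pos: [481.5, 168.6, 138.2]
orientation: [-2.974, -1.012, 0.003]
contact_force: [-0.1, 0.2, 0.0]
width: 0.497
grip_force: 0.0
t 11.1 ee [481.538 168.578 138.156] F [-0.055  0.2    0.027] w 0.49655129671884046 | shift [  2.8   0.9 115.2] turn [-0.001  0.002 -0.003] dist 115.0
-20 355 [-19.964  -7.517  87.57 ] [-10.002   8.472  97.561] [-14.565   0.543  90.427]
-10 396 [-9.957 -7.474 87.242] [-0.152  8.396 97.534] [-4.995  0.495 90.434]
0 416 [ 0.001 -7.392 87.095] [ 9.993  8.332 96.577] [ 4.992  0.414 90.282]
10 420 [10.088 -7.288 87.188] [19.996  8.201 96.849] [15.053  0.503 90.215]
20 424 [20.015 -7.21  86.756] [29.999  8.119 96.626] [25.01   0.396 90.147]
30 449 [30.034 -7.763 86.663] [39.997  8.038 97.275] [35.036  0.237 90.189]
40 1021 [ 40.012 -29.992  83.471] [49.965 10.904 96.169] [45.813 -8.448 88.644]
50 173 [ 50.014 -29.833  84.851] [ 51.513  10.822 104.19 ] [50.794 -3.689 91.225]
scene 285 [-20.463  -9.122  87.685] [ 39.814   5.773 100.013]
```

View pics/w7.png

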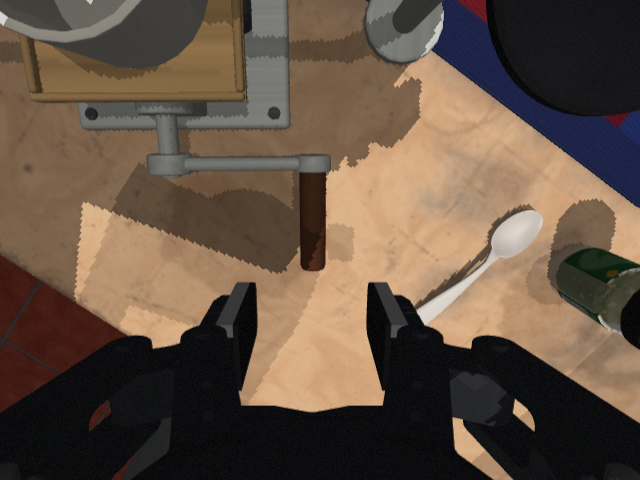

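The grip bar runs from (313,170) to (313,268), centred between the open fingers. The spoon at (430,310) lies flat, below the level the fingertips will reach.

```bash
python3 jog.py '[[3,0.5,45,0,0,0],[3,0.5,85,0,0,0],[3,0.5,108,0,0,0],[3,0.5,114,0,0,0],[3,0.5,114,0,0,0]]' && python3 jog.py '[[0,0,0,0,0,0],[0,0,0,0,0,0],[0,0,0,0,0,0],[0,0,0,0,0,0]]' 0.0 50 && python3 -c "
from h import *
goal((*rail(-124,-91.2),23)); s=ctrl.get_obs(); print(rot(s['orientation']).T@s['contact_force'])"
```

```text
t: 11.7
ee_pos: [485.1, 170.3, 24.8]
orientation: [2.974, 1.012, 0.001]
contact_force: [-0.1, -0.2, 0.1]
width: 0.498
grip_force: 0.0
t: 12.1
ee_pos: [485.7, 170.8, 25.7]
orientation: [-2.974, -1.012, -0.004]
contact_force: [-1.8, 5.2, 6.4]
width: 0.167
grip_force: 48.6
t 12.1 ee [485.654 170.751  25.721] F [-1.77   5.22   6.365] w 0.166827516775516 | shift [1.  0.  2.7] turn [ 0.001 -0.003 -0.003] dist 3.0
[ 1.796 -5.212 -6.364]
```

```bash
python3 jog.py '[[0,-0.5,-8.9,0,0,0],[0,-1.9,-17.7,0,0,0],[0,-4.2,-26.3,0,0,0],[0,-7.3,-34.6,0,0,0],[0,-11.4,-42.5,0,0,0],[0,-17.1,-51.2,0,0,0],[0,-23.9,-59,0,0,0],[0,-30.4,-65.1,0,0,0],[0,-30.4,-65.1,0,0,0]]' && python3 - <<'E'
from h import *
goal((*rail(-124,-6.2),108)); s=ctrl.get_obs(); print(rot(s['orientation']).T@s['contact_force'],s['wrist_torque'])
E
```

```text
t: 13.0
ee_pos: [467.6, 192.4, 92.2]
orientation: [2.97, 1.013, 0.005]
contact_force: [7.6, -40.1, 32.0]
width: 0.166
grip_force: 49.8
t 13.0 ee [467.589 192.407  92.172] F [  7.586 -40.124  31.97 ] w 0.16561401089384745 | shift [  2.  -56.7 -16. ] turn [ 0.004 -0.002 -0.002] dist 59.0
[-18.455  36.523 -31.859] [-6.654 -1.454 -0.262]
```

```bash
python3 jog.py '[[0,2,-1.6,0,0,0],[0,2,-1.6,0,0,0],[0,2,-1.6,0,0,0]]' && python3 - <<'E'
from h import *
goal((*rail(-124,-6.2),108)); s=ctrl.get_obs(); print(rot(s['orientation']).T@s['contact_force'],s['wrist_torque'])
p,d,K,C=grab('scene');w=cloud(d,K,C).reshape(-1,3);T=np.c_[(w[:,:2]-m)@RX,(w[:,:2]-m)@RY,w[:,2]];c=p.reshape(-1,3).astype(int)
k=T[(T[:,0]>-160)&(T[:,0]<-75)&(abs(T[:,1]+50)<60)&(T[:,2]>40)&(T[:,2]<150)&(c[:,0]-c[:,2]>25)&(c[:,0]<130)]
print('bar?',len(k),np.percentile(k,[5,50,95],axis=0) if len(k) else '')
k=T[(T[:,0]>-99)&(T[:,0]<-75)&(abs(T[:,1]+50)<60)&(T[:,2]>40)&(T[:,2]<150)]; print('arm',len(k)); 
for lo in range(40,130,10):
  q=k[(k[:,2]>=lo)&(k[:,2]<lo+10)]
  if len(q)>3: print(lo,len(q),q.mean(0),q.min(0),q.max(0))
q=T[(abs(T[:,0])<60)&(abs(T[:,1]+6)<60)&(T[:,2]>125)&(T[:,2]<170)&(c.min(1)>120)];print('cup rim z',np.percentile(q[:,2],[50,95]))
E
```

```text
t: 13.3
ee_pos: [468.6, 191.7, 92.6]
orientation: [2.973, 1.012, 0.004]
contact_force: [6.6, -17.4, 14.7]
width: 0.163
grip_force: 50.2
t 13.3 ee [468.61  191.744  92.588] F [  6.576 -17.409  14.711] w 0.16320108882638565 | shift [  1.5 -57.9 -15.5] turn [ 0.002 -0.002 -0.003] dist 60.0
[ -5.382  17.838 -14.682] [-3.155 -1.114 -0.039]
bar? 183 [[-149.296  -66.195   99.985]
 [-107.607  -59.462  106.854]
 [ -91.066  -56.86   110.735]]
arm 504
40 72 [-85.872   1.247  45.609] [-91.343 -13.652  40.496] [-75.06    8.736  49.988]
50 92 [-84.177  -7.13   54.201] [-89.258 -26.408  50.027] [-77.578   4.728  59.589]
60 55 [-84.611 -21.934  64.989] [-88.088 -35.293  60.192] [-78.732 -11.76   69.915]
70 53 [-84.324 -31.506  75.187] [-87.715 -47.092  70.42 ] [-79.247 -22.75   79.943]
80 50 [-84.561 -41.561  84.962] [-87.41  -57.618  80.201] [-79.265 -34.233  89.947]
90 57 [-85.468 -50.805  95.515] [-97.864 -59.942  90.284] [-78.755 -40.835  99.938]
100 82 [-89.086 -58.049 105.909] [-98.88  -70.959 100.353] [-78.98  -52.243 109.956]
110 43 [-86.012 -62.388 111.885] [-96.834 -70.84  110.049] [-78.965 -55.713 114.498]
cup rim z [142.193 151.492]
```

```bash
python3 jog.py '[[0,1.5,-1.2,0,0,0],[0,1.5,-1.2,0,0,0],[0,-5.9,-7.1,0,0,0],[0,-13.9,-12.6,0,0,0],[0,-20.4,-16.1,0,0,0],[0,-27.3,-18.9,0,0,0],[0,-27.3,-18.9,0,0,0],[0,-27.3,-18.9,0,0,0]]' && python3 - <<'E'
from h import *
goal((*rail(-124,-6.2),108)); s=ctrl.get_obs(); print(rot(s['orientation']).T@s['contact_force'],s['wrist_torque'])
E
```

```text
t: 14.15
ee_pos: [450.9, 214.4, 111.2]
orientation: [2.974, 1.012, 0.002]
contact_force: [-0.5, -4.1, 18.2]
width: 0.161
grip_force: 51.5
t 14.15 ee [450.853 214.441 111.232] F [-0.463 -4.12  18.177] w 0.1613791855159605 | shift [  1.7 -29.1   3.2] turn [ 0.001 -0.001 -0.003] dist 29.0
[ -2.858   2.992 -18.179] [-0.464  0.22  -0.151]
```

```bash
python3 jog.py '[[0,-4,-2.3,0,0,0],[0,-9,-3.8,0,0,0],[0,-14.3,-5,0,0,0],[0,-19.5,-6,0,0,0],[0,-25,-6.6,0,0,0],[0,-29,-6.8,0,0,0],[0,-29,-6.8,0,0,0],[0,-29,-6.8,0,0,0]]' && cat > chk.py <<'E'
from h import *
goal((*rail(-124,-6.2),108)); s=ctrl.get_obs(); print(rot(s['orientation']).T@s['contact_force'],s['wrist_torque'])
for n in('scene','top'):
    p,d,K,C=grab(n);w=cloud(d,K,C).reshape(-1,3);T=np.c_[(w[:,:2]-m)@RX,(w[:,:2]-m)@RY,w[:,2]];c=p.reshape(-1,3).astype(int)
    k=T[(T[:,0]>-99)&(T[:,0]<-75)&(abs(T[:,1]+6)<30)&(T[:,2]>40)&(T[:,2]<140)]; print(n,'arm',len(k)); 
    for lo in range(30,140,10):
      q=k[(k[:,2]>=lo)&(k[:,2]<lo+10)]
      if len(q)>3: print(lo,len(q),q.mean(0),q.min(0)[1],q.max(0)[1])
    q=T[(abs(T[:,0])<50)&(abs(T[:,1]+6)<45)&(T[:,2]>145)&(T[:,2]<170)];print('cup rim z',len(q),np.percentile(q[:,2],[5,50,95]),q.min(0),q.max(0))
    q=T[(abs(T[:,0])<30)&(abs(T[:,1]+6)<30)&(T[:,2]>235)&(T[:,2]<290)&(c[:,0]-c[:,2]>20)];print('tab',len(q),q.min(0),q.max(0),q.mean(0))
E
python3 chk.py
```

```text
t: 14.95
ee_pos: [433.4, 237.8, 117.2]
orientation: [-2.974, -1.012, -0.002]
contact_force: [3.6, 2.1, 2.6]
width: 0.164
grip_force: 50.1
t 14.95 ee [433.402 237.775 117.233] F [3.617 2.09  2.582] w 0.16408742370741242 | shift [1.3 0.  9.2] turn [ 0.    -0.002 -0.003] dist 9.0
[ 4.145  0.551 -2.576] [ 0.333 -0.749 -0.023]
scene arm 491
40 70 [-86.223   1.778  45.582] -13.74714631302302 8.424824235804493
50 54 [-84.889  -0.989  53.726] -13.56758890630064 4.185885501666028
60 30 [-85.157  -1.4    64.744] -8.867023062342646 2.853929940020622
70 37 [-84.795  -1.616  74.962] -9.81409143906146 2.7372601193155455
80 37 [-84.978  -2.07   85.116] -9.872655763658882 2.073596351046531
90 34 [-84.645  -1.187  95.127] -9.279510481174857 2.1818700496714785
100 33 [-85.073  -2.095 105.26 ] -9.515495504144136 1.7083554614673941
110 30 [-84.419  -0.827 114.629] -10.745184315786883 2.346090102666302
120 60 [-88.44    2.174 126.038] -1.6469268315336765 5.05704481171448
130 106 [-87.821  -2.527 134.005] -13.833291475000841 4.499542971424097
cup rim z 928 [146.286 154.222 165.647] [-36.021 -44.682 145.027] [ 39.438  38.868 169.988]
tab 348 [-10.44  -12.757 237.404] [  9.297   1.747 275.135] [ -2.238  -2.324 257.811]
top arm 0
cup rim z 241 [147.934 157.094 163.119] [-29.024 -43.358 145.115] [ 40.152  38.935 169.348]
tab 75 [ -9.682 -12.099 271.946] [  9.896  -1.116 278.351] [ -0.043  -6.901 274.992]
```

```bash
python3 jog.py '[[0,0,0,0,0,0],[0,0,0,0,0,0],[0,0,0,0,0,0],[0,0,0,0,0,0],[0,0,0,0,0,0]]' && python3 -c "
from rig import ctrl
print(ctrl.job_done())"
```

```text
t: 15.55
ee_pos: [433.5, 237.5, 117.0]
orientation: [-2.974, -1.011, -0.002]
contact_force: [3.5, 3.7, 6.4]
width: 0.169
grip_force: 50.4
the job is handed in; nothing more can be done
None
```

I handed the job in at 15.6 s: the carrier hangs released within about 1 mm of the pointer and the lever is held upright, with the cup rim measured at about 157 mm (158 expected); wrist force peaked near 52 N part-way up the lever turn, and I viewed 12 pictures, two over your limit of 10.

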